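# Firm up a shock's preload by four clicks

## Task

Firm up the preload of the motorcycle shock that is strapped in the jig: with a fingertip pushing against the side of the raised bar on its big dial, turn the dial clockwise (seen from above) exactly four clicks from where it stands, counting the clicks, without going past, and leave it resting in that fourth click. Do not pinch the bar, do not turn the small damping knob beside it, and leave the tools and pots on the bench where they are.

Things in the scene. Friction and masses are not known exactly. Their poses are not given: they have to be found in the camera images.
- preload_dial (a joint): angle of the big preload dial, rad, growing clockwise seen from above (firmer). It rests only in clicks 0.349 apart (20 degrees): 12 of them, 0 (soft stop) to 3.84; it starts at rest in one of the first four. A click resists with about 0.13 N m (5 to 8 N towards the bar's end), eases, and past half-way snaps on by itself to the next rest
- dial_center (a point): centre of the dial's top, on its upright axis, 153.5 mm above the bench. The dial: a round black skirt 55 mm wide, level with the flat dark bezel round it (68 mm wide, 131 mm above the bench, 18 white marks one click apart), and one straight bar across the middle. Axes turn with the dial: x along the bar to its marked end, z up. Nothing else stands this high within 100 mm
- dial_mark (a point): point on top of the dial's bar near the end with the black dash, 24 mm from the axis, same axes as dial_center. The bar is 54 mm long, 14 mm wide and stands 22 mm above the bezel: two black cheeks side by side, with a bare-metal strip 10 mm wide and 2 mm thick along the top
- bar_cheek_a: the cheek of the bar on its +y side (axes of dial_center): an upright flat face 54 mm long, from 1.5 to 20.5 mm above the bezel, 7 mm from the axis; origin on the axis at bezel height. Bearing on both cheeks at once counts as pinching the bar
- bar_cheek_b: the same on the -y side of the bar
- shock: motorcycle rear shock absorber, 350 mm long, up to 114 mm high apart from the dial and its housing, strapped in a plywood jig fixed to the bench; origin under the middle of the jig, on the bench, y along the shock to the end with the dial, z up. The dial's axis is at y = 110 mm, x = 0
- damping_mark (a point): edge of the small round knurled damping knob (21 mm wide, top 109 mm above the bench, 22 mm lower than the bezel), whose upright axis is 64 mm from the dial's on the shock's +x side; this point is 10 mm from that axis. To be left alone
- socket: steel 1/2-inch-drive socket, stepped cylinder 28 mm wide, 38 mm tall, standing; origin at the middle of its underside. Loose, not to be disturbed
- tape_roll: roll of paper tape lying flat, 90 mm wide, 24 mm tall; origin at the middle of its underside. Loose, not to be disturbed
- wrench: combination wrench 160 mm long lying flat; origin at the middle of its underside. Loose, not to be disturbed
- cement_tin: round tin of contact cement, 66 mm wide, 95 mm tall, standing; origin at the middle of its underside. Loose, not to be disturbed
- staple_jar: small clear jar of staples, 52 mm wide, 60 mm tall, standing; origin at the middle of its underside. Loose, not to be disturbed
- screwdriver: screwdriver 180 mm long lying flat; origin at the middle of its underside. Loose, not to be disturbed
- tub: open clear plastic tub, 110 mm wide, 60 mm tall; origin at the middle of its underside. Loose, not to be disturbed

How it is judged (in metres and radians):
On the way, in this order (a step that is already met when the one before it is completed fails the run):
1. a fingertip bears on a cheek of the bar ((contact force between the fingers and bar_cheek_a above 0.5 N or contact force between the fingers and bar_cheek_b above 0.5 N)), for 0.05 s.
2. the dial comes to the fourth click (distance of dial_mark from where it was at the start of the episode between 0.0286 and 0.033 m), for 0.2 s.
At the end, for the whole second after the job is handed in: The dial rests four clicks (80 degrees, within 7 degrees) clockwise of where it started, the damping knob's edge is within 4 mm of where it was and every loose thing is within 20 mm of where it was (all of step 2 and velocity of joint preload_dial between -0.1 and 0.1 rad/s and distance of damping_mark from where it was at the start of the episode below 0.004 m and not (distance of socket from where it was at the start of the episode above 0.02 m) and not (distance of tape_roll from where it was at the start of the episode above 0.02 m) and not (distance of wrench from where it was at the start of the episode above 0.02 m) and not (distance of cement_tin from where it was at the start of the episode above 0.02 m) and not (distance of staple_jar from where it was at the start of the episode above 0.02 m) and not (distance of screwdriver from where it was at the start of the episode above 0.02 m) and not (distance of tub from where it was at the start of the episode above 0.02 m)); the robot touches nothing.
It fails at once if the dial is turned past the fourth click, to five (more than 94 degrees) (distance of dial_mark from where it was at the start of the episode above 0.0351 m).
It fails at once if the bar is pinched: the fingers bear on both of its cheeks at once (contact force between the fingers and bar_cheek_a above 1.5 N and contact force between the fingers and bar_cheek_b above 1.5 N).
It fails at once if the small damping knob is turned (distance of damping_mark from where it was at the start of the episode above 0.004 m).
It fails at once if a loose thing is lifted, knocked or shifted by more than 20 mm (distance of any of socket, tape_roll, wrench, cement_tin, staple_jar, screwdriver, tub from where it was at the start of the episode above 0.02 m).
It also fails if it takes over 51 s, if anything falls off the work surface, if the arm or the gripper's body presses on something with over 40 N, if the wrist force passes 120 N, or if a joint passes its speed limit or range.

## Robot

A 7-joint arm with a two-finger parallel gripper is mounted at the origin on the work surface. World frame = base frame: x ahead of the robot, y to its left, z up, the work surface at z = 0. Lengths are in m, angles in degrees, forces in N, time in s.
With the tool pointing down it reaches from about 0.35 to 0.9 m from the base axis. Payload 8.1 kg.
Tool frame: the origin (TCP) lies on the centre line of the jaws, within the pads' length; the fingertips stand 11 mm ahead of it and the grasp point (between the pads) lies 8 mm behind it (r.tips_ahead is the distance from the TCP to the fingertips, in m); z points along the fingers, y is the line along which they close (so a half turn about z gives the same grasp; the last joint's range is limited). The gripper opens to 92 mm and grips with 3 to 60 N. Pads are 19 mm wide; open, the fingers measure 130 mm over their backs; the gripper's body (75 mm by 190 mm) begins 47 mm behind the grasp point.
Start: joints at [70.783, 24.895, 1.432, 90.138, -0.665, 64.973, -4.303], TCP at [0.144, -0.608, 0.208] pointing down, gripper open.
Joint ranges: [-149.89, 149.89], [-25.12, 119.58], [-72.63, 75.52], [4.76, 147.25], [-75.54, 255.54], [6.69, 114.76], [-157.13, 157.13]. Speed limits (degrees/s): [127.2, 127.2, 172.46, 172.46, 180, 180, 180].

## Interface

Orientations are given as [roll, pitch, yaw] about the fixed x, y, z axes, in that order (R = Rz(yaw) Ry(pitch) Rx(roll)).
In Python, from station import r gives the robot as it stands.
- The arm moves only by the tool step_arm, never from a script. Its argument "commands" is a list that holds one entry, the list of rows, each a list of 6 numbers: the shift along the tool's x, y, z in cm, then the turn, a rotation vector about the tool's x, y, z in rad. A call has 1 to 20 rows; each row shifts and turns the commanded pose from where the row before left it, along the tool's axes as they then stand; what a row does not reach is not made up. A row lasts 1/12 s, in which the tool goes at most 41.7 mm and 7.16 degrees, less where a joint would pass 70% of its speed; a pose out of reach is approached as far as the arm can. A call with a gripper value outside its range is refused whole. "claw" is the closure in counts, from 0 (fully open) to 255 (shut), set as the call begins (left out, the last holds). The fingers move at their own pace and stop on an object; "grip_force" is the grip in N (left out, the last holds). Time passes only in rows, so rows that do not move let the fingers close. It gives the time, the measured TCP pose, the force and the opening at its end, in the units of the state.
- r.sense(): the state, without advancing time (a new reading comes with each control period).
- r.grab_frame(name): name is "scene" or "top" or "wrist"; returns a dict with "color" (384x512x3 uint8, red, green, blue), "fx", "fy", "cx", "cy" (pixels), "world_from_camera" (4x4, takes a point from camera to world coordinates); the wrist camera has in their place "tool_from_camera" (4x4, takes a point from camera to tool coordinates, whose origin is the TCP and whose axes are the flange's). Camera axes: x right, y up, looking along -z (the intrinsics and any distortion apply to the point x, -y, -z); pixel columns grow to the right and rows downward; lengths in m; the calibration is good to about 2 mm. A picture is of the moment at which its call begins: read the wrist's pose just before it. There is no depth.
- r.finish_job(): hands the job in, once; it reports no verdict.
The state is a dict: "clock": time; "joint_positions": joint angles; "qvel": joint speeds; "joint_efforts": joint torques, N m; "tool_pos": TCP position; "tcp_rot": TCP orientation; "ft_force": force on the tool from outside, world axes, zero at the start; "moment": the same for the moment, N m; "grip_width": finger opening in m.
Only numpy, scipy, OpenCV 4.12 (cv2) and the standard library are available. Lean on these libraries where they do the work, as an engineer would, in place of code of your own. Each camera call takes 0.05 s, during which the arm holds its last target. There are 200 camera calls.

## Working session

There is one attempt and no reset: what is moved stays moved. The work goes in short steps, Python scripts to look and compute and a tool call to move; the robot and the scene stay as the last step left them, time stands still between calls to the robot, and variables do not carry over. Pictures are saved under pics/ and viewed, on a budget of 10 in all, crops included, one or two more only if the job needs it, and the job is handed in when it is done.

Besides the shell and the picture viewer there is one more tool, called as a command line: name --argument value ..., lists and objects as JSON in quotes. step_arm: Moves the arm, as the interface text tells. Its arguments: {"type":"object","properties":{"commands":{"type":"array"},"claw":{"type":"number"},"grip_force":{"type":"number"}},"required":["commands"]}

```bash
mkdir -p pics; ls; python3 - <<'E'
from station import r
import cv2,numpy as np
print(r.sense())
for n in("scene","top"):
    f=r.grab_frame(n); print(n,f["fx"],f["fy"],f["cx"],f["cy"],[k for k in f]); print(np.round(f["world_from_camera"],3).tolist())
    cv2.imwrite(f"pics/{n}0.png",cv2.cvtColor(f["color"],cv2.COLOR_RGB2BGR))
a=cv2.imread("pics/scene0.png");b=cv2.imread("pics/top0.png")
cv2.imwrite("pics/both0.png",cv2.resize(b,(800,600),interpolation=cv2.INTER_CUBIC))
E
```

```text
pics
{'clock': 0.0, 'joint_positions': array([70.78203537, 24.93614476,  1.43060141, 90.1868921 , -0.66495146,
       64.9741778 , -4.30139324]), 'qvel': array([ 0.013226  ,  0.03163008,  0.04678665, -0.02111629, -0.00030598,
       -0.04691652, -0.00507822]), 'joint_efforts': array([-2.12472449e-03, -6.67835641e+01,  9.83905457e-01, -3.14461577e+01,
       -6.07475289e-02,  4.27876669e-02,  2.04491589e-04]), 'tool_pos': array([ 0.14402534, -0.60763819,  0.20716319]), 'tcp_rot': array([-1.79911428e+02,  7.68181760e-03,  1.33370533e+01]), 'ft_force': array([0.51725331, 0.26314393, 0.48627444]), 'moment': array([ 0.02427209, -0.00430747, -0.0125357 ]), 'grip_width': 0.09209119137475957}
scene 481.1919582614698 481.1919582614698 260.6600300151978 185.19472266606687 ['color', 'fx', 'fy', 'cx', 'cy', 'world_from_camera']
[[-0.684, -0.632, 0.363, 1.013], [0.729, -0.595, 0.338, 0.421], [0.003, 0.496, 0.868, 1.174], [0.0, 0.0, 0.0, 1.0]]
top 480.1385459467092 480.1385459467092 257.9382390848233 191.00546778047718 ['color', 'fx', 'fy', 'cx', 'cy', 'world_from_camera']
[[0.004, 0.993, -0.118, 0.397], [-1.0, 0.006, 0.015, 0.017], [0.015, 0.118, 0.993, 1.398], [0.0, 0.0, 0.0, 1.0]]
```

View pics/both0.png

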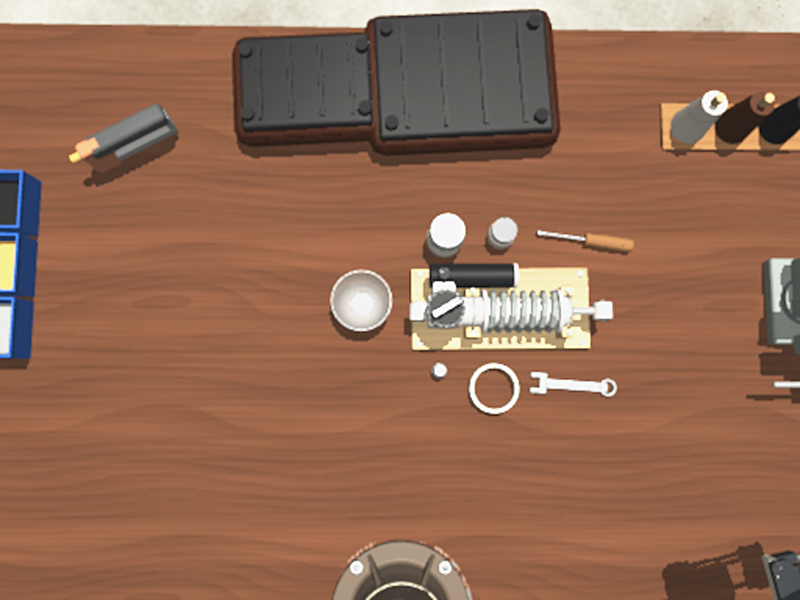

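View pics/scene0.png

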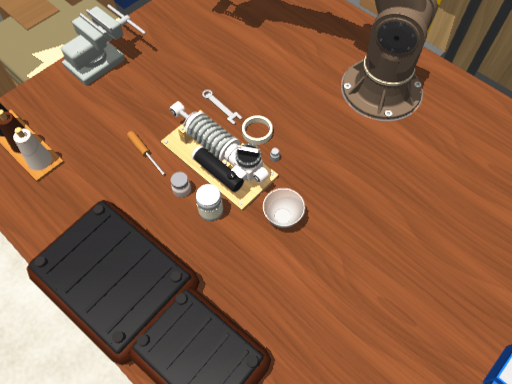

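```bash
cat > h.py <<'E'
import numpy as np,cv2
def ray(f,u,v,z,T=None):
    T=f["world_from_camera"] if T is None else T
    d=T[:3,:3]@np.array([(u-f["cx"])/f["fx"],-(v-f["cy"])/f["fy"],-1]); o=T[:3,3]
    return o+d*(z-o[2])/d[2]
def proj(f,p,T=None):
    T=f["world_from_camera"] if T is None else T
    q=T[:3,:3].T@(np.asarray(p)-T[:3,3]); return f["cx"]+f["fx"]*q[0]/-q[2], f["cy"]-f["fy"]*q[1]/-q[2]
E
python3 - <<'E'
from station import r
from h import *
f=r.grab_frame("top"); s=r.grab_frame("scene")
print(ray(f,285,197,.1535))
c=cv2.resize(f["color"][160:235,245:320],(400,400),interpolation=cv2.INTER_CUBIC)
p=proj(s,ray(f,285,197,.1535)); print(p)
x,y=map(int,p); d=cv2.resize(s["color"][y-37:y+38,x-37:x+38],(400,400),interpolation=cv2.INTER_CUBIC)
cv2.imwrite("pics/crop.png",cv2.cvtColor(np.hstack([c,d]),cv2.COLOR_RGB2BGR))
E
```

```text
[ 0.52913274 -0.07241694  0.1535    ]
(np.float64(248.57766409676992), np.float64(148.91843663897671))
```

View pics/crop.png

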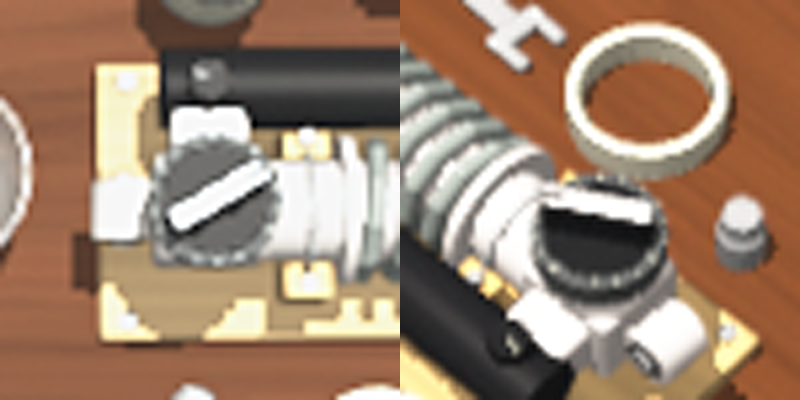

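The top crop shows the bar running from about (175,220) to (268,172). That puts the dial centre near (0.53, -0.07), with the bar line about 117° from world x. The damping knob is at (210,75), on the +x side. I'll move above the dial first.

step_arm --commands '[[[2.53, -2.23, -0.3, 0, 0, 0], [2.53, -2.23, -0.3, 0, 0, 0], [2.53, -2.23, -0.3, 0, 0, 0], [2.53, -2.23, -0.3, 0, 0, 0], [2.53, -2.23, -0.3, 0, 0, 0], [2.53, -2.23, -0.3, 0, 0, 0], [2.53, -2.23, -0.3, 0, 0, 0], [2.53, -2.23, -0.3, 0, 0, 0], [2.53, -2.23, -0.3, 0, 0, 0], [2.53, -2.23, -0.3, 0, 0, 0], [2.53, -2.23, -0.3, 0, 0, 0], [2.53, -2.23, -0.3, 0, 0, 0], [2.53, -2.23, -0.3, 0, 0, 0], [2.53, -2.23, -0.3, 0, 0, 0], [2.53, -2.23, -0.3, 0, 0, 0], [2.53, -2.23, -0.3, 0, 0, 0], [2.53, -2.23, -0.3, 0, 0, 0], [2.53, -2.23, -0.3, 0, 0, 0], [2.53, -2.23, -0.3, 0, 0, 0], [2.53, -2.23, -0.3, 0, 0, 0]]]' --claw 0

```text
clock: 1.87
tool_pos: [0.5343, -0.0561, 0.2681]
tcp_rot: [180.0, 0.0, 13.3]
ft_force: [0.6, -0.2, -0.0]
grip_width: 0.0916
```

step_arm --commands '[[[0, 0, 0, 0, 0, -0.1], [0, 0, 0, 0, 0, -0.1], [0, 0, 0, 0, 0, -0.1], [0, 0, 0, 0, 0, -0.1], [0, 0, 0, 0, 0, -0.1], [0, 0, 0, 0, 0, -0.1], [0, 0, 0, 0, 0, -0.1], [0, 0, 0, 0, 0, -0.1], [0, 0, 0, 0, 0, -0.1], [0, 0, 0, 0, 0, -0.1], [0, 0, 0, 0, 0, -0.1], [0, 0, 0, 0, 0, -0.1], [0, 0, 0, 0, 0, -0.1], [0, 0, 0, 0, 0, -0.1], [0, 0, 0, 0, 0, -0.1], [0, 0, 0, 0, 0, -0.1], [0, 0, 0, 0, 0, -0.1], [0, 0, 0, 0, 0, -0.1], [0, 0, 0, 0, 0, 0], [0, 0, 0, 0, 0, 0]]]'

```text
clock: 3.53
tool_pos: [0.5335, -0.0576, 0.2678]
tcp_rot: [-180.0, -0.0, 116.3]
ft_force: [-0.4, 0.3, 0.8]
grip_width: 0.0919
```

```bash
python3 - <<'E'
from station import r
from h import *
s=r.sense();print(s["clock"],s["tool_pos"],s["tcp_rot"],s["joint_positions"],s["ft_force"])
f=r.grab_frame("wrist");np.save("Ttc.npy",f["tool_from_camera"]);print(f["fx"],f["cx"],f["cy"],np.round(f["tool_from_camera"],3).tolist(),[k for k in f])
cv2.imwrite("pics/w1.png",cv2.cvtColor(f["color"],cv2.COLOR_RGB2BGR))
E
```

```text
3.5333 [ 0.53354554 -0.05764753  0.26776312] [-1.79987517e+02 -1.49786487e-02  1.16272647e+02] [ 30.28699006  18.63211021 -39.11925647  94.88779014  12.30740616
  70.88611016  14.85162812] [-0.37395359  0.26177547  0.84461938]
339.4929638091227 259.1380474339512 186.70350188794743 [[-0.0, 0.957, 0.291, 0.079], [1.0, -0.0, 0.001, 0.001], [0.001, 0.291, -0.957, -0.177], [0.0, 0.0, 0.0, 1.0]] ['color', 'fx', 'fy', 'cx', 'cy', 'tool_from_camera']
```

View pics/w1.png

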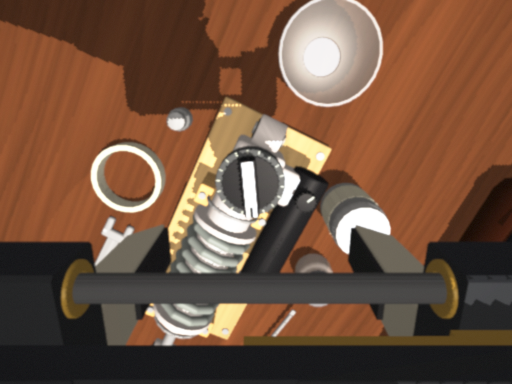

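The wrist view shows the bar from about (247,163) to (254,218), with the dash at the lower end, and the dial centred near (250,183). I'll measure it from the mask.

```bash
cat >> h.py <<'E'
from scipy.spatial.transform import Rotation as Ro
def wristT(s,f):
    T=np.eye(4);T[:3,:3]=Ro.from_euler("xyz",s["tcp_rot"],degrees=True).as_matrix();T[:3,3]=s["tool_pos"]
    return T@f["tool_from_camera"]
def bar(f,T,c,rad=.034):
    """bright strip near c on plane z=.1535 -> centre, line angle, length, width; and the bezel's disc on z=.131"""
    im=f["color"].astype(int); P=np.array([[u,v] for v in range(384) for u in range(512)])
    W=np.array([ray(f,u,v,.1535,T)[:2] for u,v in P])
    near=(np.linalg.norm(W-np.array(c)[:2],axis=1)<rad).reshape(384,512)
    m=((im.min(2)>140)&near).astype(np.uint8)
    n,l,st,_=cv2.connectedComponentsWithStats(m)
    best=None
    for i in range(1,n):
        if st[i,4]<40: continue
        v,u=np.nonzero(l==i)
        w=np.array([ray(f,a,b,.1535,T)[:2] for a,b in zip(u,v)])*1000
        (cx,cy),(a,b),t=cv2.minAreaRect(w.astype(np.float32))
        q=w-w.mean(0); ev,V=np.linalg.eigh(q.T@q); d=V[:,1]
        print("cand",np.round([cx,cy],1),"size",np.round([a,b],1),"ang",round(np.degrees(np.arctan2(d[1],d[0]))%180,1),"px",st[i])
E
python3 - <<'E'
from station import r
from h import *
s=r.sense(); f=r.grab_frame("wrist"); T=wristT(s,f)
c=ray(f,251,188,.1535,T); print("guess",c); bar(f,T,c,.032)
t=r.grab_frame("top"); print("top"); bar(t,t["world_from_camera"],c,.032)
# bezel outline: dark disc
print("bezel guess", ray(f,250,183,.131,T))
g=cv2.cvtColor(f["color"],cv2.COLOR_RGB2GRAY)
x=f["color"][130:240,195:305]; cv2.imwrite("pics/wc.png",cv2.cvtColor(cv2.resize(x,(660,600),interpolation=cv2.INTER_CUBIC),cv2.COLOR_RGB2BGR))
E
```

```text
guess [ 0.53236025 -0.07080943  0.1535    ]
cand [522.1 -80.2] size [35.5 55.7] ang 106.2 px [217 161  41  60 951]
cand [557.5 -58.7] size [ 7.9 31.9] ang 112.0 px [277 171  10  35 180]
cand [553.2 -89.7] size [ 6.  12.4] ang 100.2 px [257 209  10  12  54]
top
cand [554.1 -67.2] size [18.5 26.2] ang 101.1 px [278 184  11   8  72]
bezel guess [ 0.53184188 -0.07318026  0.131     ]
```

View pics/wc.png

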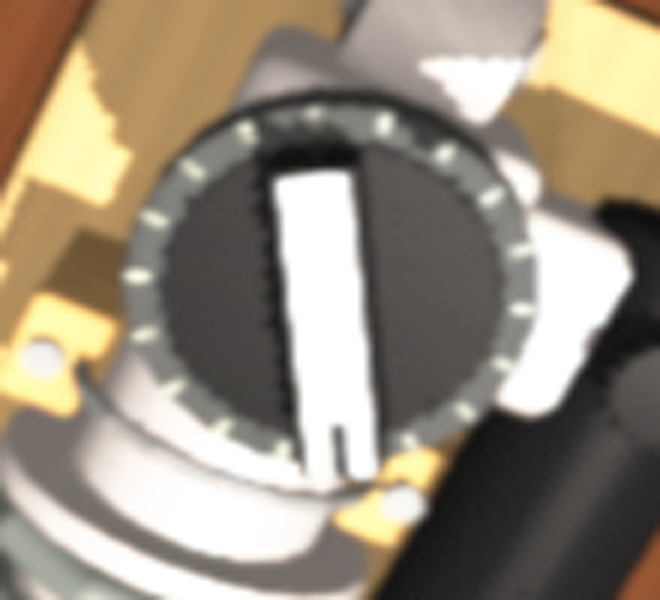

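The crop shows the strip's ends at about (313,176) and (345,480), with the black dash at the lower end. The bezel spans x 123 to 540 and starts at y 92.

```bash
python3 - <<'E'
from station import r
from h import *
s=r.sense(); f=r.grab_frame("wrist"); T=wristT(s,f)
g=lambda x,y,z: ray(f,195+(x+.5)/6-.5,130+(y+.5)/5.4545-.5,z,T)[:2]*1000
a,b=g(313,176,.1535),g(345,480,.1535); print(a,b,"mid",(a+b)/2,"len",np.linalg.norm(a-b),"ang",np.degrees(np.arctan2(*(a-b)[::-1])))
L,R_,U=g(123,275,.131),g(540,270,.131),g(331,92,.131)
ring=[(314,112),(385,123),(445,152),(492,196),(520,250),(520,309),(503,362),(464,411),(408,443),(284,448),(224,429),(174,388),(144,334),(137,276),(154,219),(193,169),(247,131)]
p=np.array([g(x,y,.131) for x,y in ring]).astype(np.float32)
A=np.c_[2*p,np.ones(len(p))]; k=np.linalg.lstsq(A,(p**2).sum(1),rcond=None)[0]; rr=np.sqrt(k[2]+k[0]**2+k[1]**2)
print("ring",k[:2],rr,np.round(np.hypot(*(p-k[:2]).T)-rr,1),"LR",(L+R_)/2,np.linalg.norm(L-R_))
t=r.grab_frame("top"); q=lambda x,y:ray(t,245+(x+.5)/5.333-.5,160+(y+.5)/5.333-.5,.1535)[:2]*1000
print("top bar",q(173,221),q(270,171),(q(173,221)+q(270,171))/2)
E
```

```text
[518.62286037 -50.81528477] [545.83810696 -96.01142944] mid [532.23048367 -73.41335711] len 52.75756950476354 ang 121.05460956620703
ring [531.51840655 -73.18783729] 31.133955181075034 [ 0.9  0.1 -0.2 -0.2  0.1 -0.4 -0.1  0.2  0.3 -0.4  0.3  0.3  0.1 -0.1
 -0.4 -0.5  0.2] LR [530.28051434 -70.10196218] 66.74947224533639
top bar [518.44817991 -51.60540105] [543.31790363 -99.19843726] [530.88304177 -75.40191915]
```

step_arm --commands '[[[0.36, 1.13, 0, 0, 0, 0], [0.36, 1.14, 0, 0, 0, 0], [0, 0, 0, 0, 0, -0.08], [0, 0, 2, 0, 0, 0], [0, 0, 2, 0, 0, 0], [0, 0, 2, 0, 0, 0], [0, 0, 2, 0, 0, 0], [0, 0, 1, 0, 0, 0], [0, 0, 0, 0, 0, 0], [0, 0, 0, 0, 0, 0]]]'

```text
clock: 4.62
tool_pos: [0.5512, -0.0401, 0.1781]
tcp_rot: [-180.0, -0.0, 121.1]
ft_force: [0.7, -0.4, 0.8]
grip_width: 0.0919
```

```bash
python3 - <<'E'
from station import r
from h import *
s=r.sense();print(s["clock"],s["tool_pos"],s["tcp_rot"],s["ft_force"])
f=r.grab_frame("wrist")
cv2.imwrite("pics/w2.png",cv2.cvtColor(f["color"],cv2.COLOR_RGB2BGR))
E
```

```text
4.6167 [ 0.55123362 -0.04012124  0.17807292] [-1.79999107e+02 -3.55727398e-02  1.21088905e+02] [ 0.70316415 -0.39212401  0.75526442]
```

View pics/w2.png

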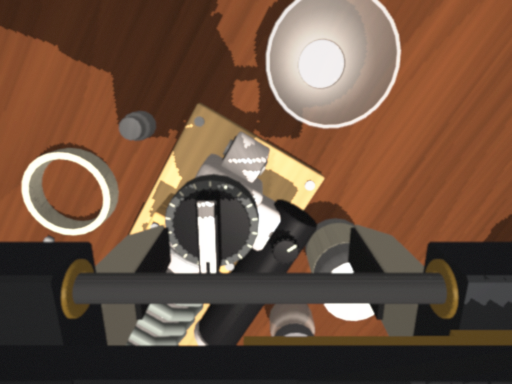

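```bash
python3 - <<'E'
from station import r
from h import *
s=r.sense(); f=r.grab_frame("wrist"); T=wristT(s,f)
for x in(-9.5,9.5):
  for z in (11,-8): print("pad",x,z,np.round(proj(f,[x/1e3,-.046,z/1e3],f["tool_from_camera"])))
a=np.radians(121)
for k in(-27,0,27): print("bar",k,np.round(proj(f,[.5317+k/1e3*np.cos(a),-.0735+k/1e3*np.sin(a),.1535],T)))
# measured strip ends
im=f["color"].astype(int).min(2)
m=(im>200).astype(np.uint8); n,l,st,ce=cv2.connectedComponentsWithStats(m[190:275,185:235]); print(st,ce)
E
```

```text
pad -9.5 11 [182. 235.]
pad -9.5 -8 [175. 250.]
pad 9.5 11 [180. 206.]
pad 9.5 -8 [172. 218.]
bar -27 [208. 275.]
bar 0 [206. 238.]
bar 27 [204. 199.]
[[   0    0   50   85 3158]
 [  12   11   16    6   65]
 [  13   25   18   58  843]
 [   0   63    1    2    2]
 [   0   70   14   13  139]
 [  40   70    8    9   43]] [[26.01234959 37.79037365]
 [19.61538462 13.44615385]
 [21.43890866 52.43179122]
 [ 0.         63.5       ]
 [ 5.60431655 77.17985612]
 [43.04651163 75.09302326]]
```

```bash
python3 - <<'E'
from station import r
from h import *
f=r.grab_frame("wrist")
x=f["color"][170:310,90:240]; x=np.clip(x.astype(int)*1.6,0,255).astype(np.uint8); cv2.imwrite("pics/w2c.png",cv2.cvtColor(cv2.resize(x,(600,560),interpolation=cv2.INTER_CUBIC),cv2.COLOR_RGB2BGR))
E
```

```text
(no output)
```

View pics/w2c.png

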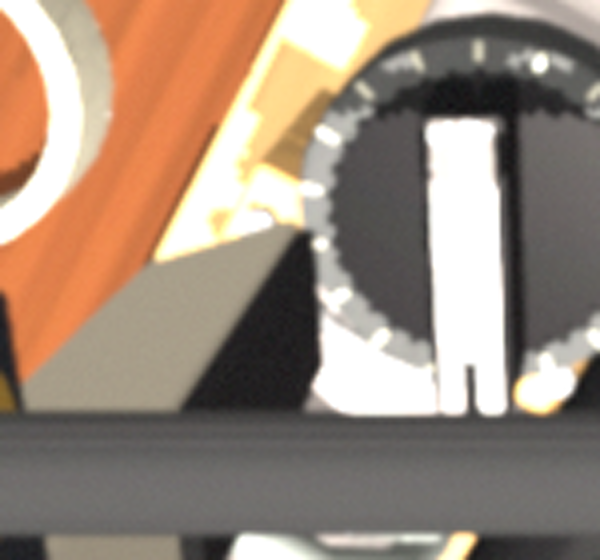

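```bash
python3 - <<'E'
from station import r
from h import *
print(r.tips_ahead)
f=r.grab_frame("wrist");T=f["tool_from_camera"];print(np.round(T,4))
for u,v in[(166,227),(170,255),(129,235),(136,272),(350,227)]:
    d=T[:3,:3]@np.array([(u-f["cx"])/f["fx"],-(v-f["cy"])/f["fy"],-1]);o=T[:3,3]
    for Y in((-.046,-.065) if u<200 else (.046,)): print(u,v,Y,np.round((o+d*(Y-o[1])/d[1])*1000,1))
    for z in (.011,-.008): print("   z",z,np.round((o+d*(z-o[2])/d[2])*1000,1))
print([k for k in dir(r) if k[0]!="_"])
E
```

```text
0.011
[[-1.000e-04  9.567e-01  2.910e-01  7.850e-02]
 [ 1.000e+00 -1.000e-04  7.000e-04  6.000e-04]
 [ 7.000e-04  2.910e-01 -9.567e-01 -1.770e-01]
 [ 0.000e+00  0.000e+00  0.000e+00  1.000e+00]]
166 227 -0.046 [  9.9 -46.  -20.8]
166 227 -0.065 [-18.  -65.   42.9]
   z 0.011 [ -4.  -55.5  11. ]
   z -0.008 [  4.3 -49.8  -8. ]
170 255 -0.046 [ -7.1 -46.  -18.1]
170 255 -0.065 [-42.  -65.   46.8]
   z 0.011 [-22.7 -54.5  11. ]
   z -0.008 [-12.5 -48.9  -8. ]
129 235 -0.046 [ 26.7 -46.  -66. ]
129 235 -0.065 [  5.5 -65.  -20.7]
   z 0.011 [ -9.3 -78.3  11. ]
   z -0.008 [ -0.4 -70.3  -8. ]
136 272 -0.046 [ 10.3 -46.  -63.7]
136 272 -0.065 [-17.4 -65.  -17.5]
   z 0.011 [-34.6 -76.7  11. ]
   z -0.008 [-23.2 -68.9  -8. ]
350 227 0.046 [  9.6  46.  -20. ]
   z 0.011 [-4. 55. 11.]
   z -0.008 [ 4.4 49.5 -8. ]
['PlanningError', 'finish_job', 'grab_frame', 'sense', 'tips_ahead']
```

The crop shows the left fingertip's inner front corner at about (166,227), where I expected (180,206). With the jaws open, the fingertips therefore sit about 20 mm behind the TCP, not 11 mm ahead, so I need to go lower than planned. I'll descend slowly.

step_arm --commands '[[[0, 0, 1, 0, 0, 0], [0, 0, 1, 0, 0, 0], [0, 0, 1, 0, 0, 0], [0, 0, 1, 0, 0, 0], [0, 0, 0.7, 0, 0, 0], [0, 0, 0.5, 0, 0, 0], [0, 0, 0.3, 0, 0, 0], [0, 0, 0.2, 0, 0, 0], [0, 0, 0, 0, 0, 0], [0, 0, 0, 0, 0, 0]]]'

```text
clock: 5.65
tool_pos: [0.551, -0.0409, 0.1211]
tcp_rot: [180.0, 0.0, 121.1]
ft_force: [0.6, -0.1, 0.7]
grip_width: 0.0916
```

```bash
python3 - <<'E'
from station import r
from h import *
s=r.sense();print(s["clock"],s["tool_pos"],s["tcp_rot"],s["ft_force"])
f=r.grab_frame("wrist")
x=f["color"][150:350,90:340]; x=np.clip(x.astype(int)*1.6,0,255).astype(np.uint8); cv2.imwrite("pics/w3c.png",cv2.cvtColor(cv2.resize(x,(750,600),interpolation=cv2.INTER_CUBIC),cv2.COLOR_RGB2BGR))
E
```

```text
5.65 [ 0.55099376 -0.04085745  0.12115   ] [1.79980651e+02 1.34013799e-02 1.21056099e+02] [ 0.56728917 -0.11212993  0.70666447]
```

View pics/w3c.png

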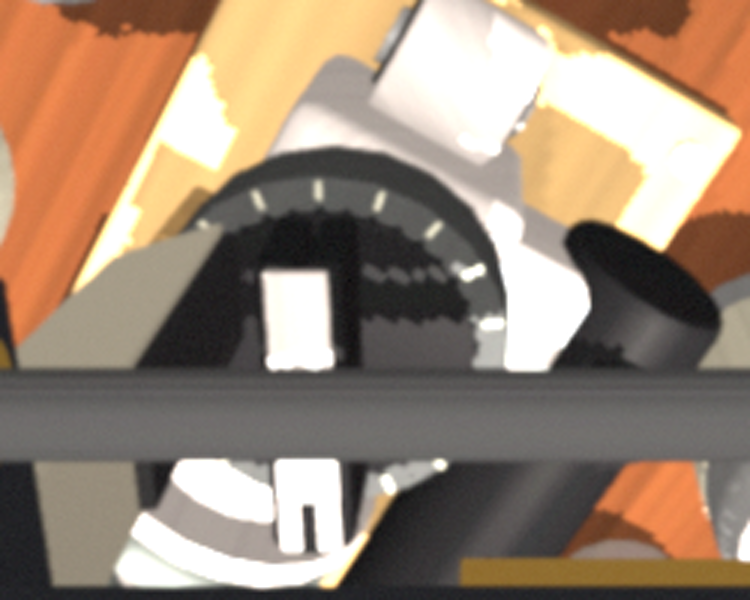

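The fingertip is beside the bar with a small gap: the tip corner is near crop (228,225) and the bar's cheek near (262,300). There's no force yet, so I'll close the gap.

step_arm --commands '[[[0, 0.1, 0, 0, 0, 0], [0, 0.1, 0, 0, 0, 0], [0, 0.1, 0, 0, 0, 0], [0, 0.1, 0, 0, 0, 0], [0, 0, 0, 0, 0, 0], [0, 0, 0, 0, 0, 0]]]'

```text
clock: 6.2
tool_pos: [0.5543, -0.0388, 0.1209]
tcp_rot: [180.0, -0.0, 121.1]
ft_force: [0.8, -0.1, -0.6]
grip_width: 0.0919
```

step_arm --commands '[[[0, 0.05, 0, 0, 0, 0], [0, 0.05, 0, 0, 0, 0], [0, 0, 0, 0, 0, 0], [0, 0, 0, 0, 0, 0]]]'

```text
clock: 6.53
tool_pos: [0.5551, -0.0383, 0.1209]
tcp_rot: [-180.0, 0.0, 121.1]
ft_force: [0.1, -0.9, 0.0]
grip_width: 0.0919
```

step_arm --commands '[[[0, 0.05, 0, 0, 0, 0], [0, 0.05, 0, 0, 0, 0], [0, 0, 0, 0, 0, 0], [0, 0, 0, 0, 0, 0]]]'

```text
clock: 6.87
tool_pos: [0.5557, -0.0379, 0.1209]
tcp_rot: [-180.0, -0.0, 121.0]
ft_force: [-1.1, -1.1, -0.0]
grip_width: 0.0921
```

Contact came at an offset of 38.9 mm (predicted 39). I'll make the first click: a 12.5° arc about the dial axis, then hold.

step_arm --commands '[[[-0.17, 0.075, 0, 0, 0, 0.0436], [-0.17, 0.075, 0, 0, 0, 0.0436], [-0.17, 0.075, 0, 0, 0, 0.0436], [0, 0, 0, 0, 0, 0]]]'

```text
clock: 7.2
tool_pos: [0.5597, -0.0419, 0.1207]
tcp_rot: [-179.9, 0.0, 113.4]
ft_force: [-2.5, -0.7, 1.1]
grip_width: 0.0921
```

step_arm --commands '[[[-0.17, 0.075, 0, 0, 0, 0.0436], [-0.17, 0.075, 0, 0, 0, 0.0436], [0, 0, 0, 0, 0, 0], [0, 0, 0, 0, 0, 0]]]'

```text
clock: 7.53
tool_pos: [0.5634, -0.0435, 0.121]
tcp_rot: [180.0, 0.0, 108.7]
ft_force: [0.3, 0.6, -0.9]
grip_width: 0.0919
```

```bash
cat > st.py <<'E'
from station import r
from h import *
import sys
s=r.sense();p=s["tool_pos"][:2]*1000-[531.7,-73.5];y=np.radians(s["tcp_rot"][2]);u=np.array([np.cos(y),np.sin(y)]);q=np.array([np.sin(y),-np.cos(y)])
print(s["clock"],"yaw",round(s["tcp_rot"][2],1),"u",round(p@u,1),"p",round(p@q,1),"z",s["tool_pos"][2],"Fp",round(s["ft_force"][:2]@q,1),"Fu",round(s["ft_force"][:2]@u,1))
f=r.grab_frame("wrist");T=wristT(s,f)
# bar angle from white strip pixels: project to z=.1535
im=f["color"].astype(int).min(2); v,c=np.nonzero(im>130)
w=np.array([ray(f,a,b,.1535,T)[:2] for a,b in zip(c,v)])*1000-[531.7,-73.5]
w=w[np.hypot(*w.T)<30]
# best line direction through the centre: fraction bright inside a 10x54 strip minus outside
ang=np.arange(0,180,1.); sc=[]
for t in np.radians(ang):
    d=abs(w@[-np.sin(t),np.cos(t)]);sc.append((d<5).sum()-(((d>5)&(d<9)).sum()))
i=np.argsort(sc)[::-1][:4];print("bar ang",ang[i],np.array(sc)[i],"n",len(w))
if len(sys.argv)>1: cv2.imwrite(sys.argv[1],cv2.cvtColor(f["color"],cv2.COLOR_RGB2BGR))
E
python3 st.py pics/w4.png
```

```text
7.5333 yaw 108.7 u 18.3 p 39.6 z 0.1210261453569271 Fp 0.5 Fu 0.5
bar ang [101. 100. 102. 103.] [1014  979  973  926] n 1715
```

One click so far: the bar reads 101°, from 121°, and the force is gone. Now the second.

step_arm --commands '[[[-0.17, 0.075, 0, 0, 0, 0.0436], [-0.17, 0.075, 0, 0, 0, 0.0436], [-0.17, 0.075, 0, 0, 0, 0.0436], [-0.17, 0.075, 0, 0, 0, 0.0436], [-0.17, 0.075, 0, 0, 0, 0.0436], [0, 0, 0, 0, 0, 0]]]'

```text
clock: 8.08
tool_pos: [0.568, -0.0516, 0.1208]
tcp_rot: [-179.9, 0.0, 96.0]
ft_force: [-2.6, -1.0, 2.1]
grip_width: 0.0917
```

step_arm --commands '[[[-0.17, 0.075, 0, 0, 0, 0.0436], [-0.17, 0.075, 0, 0, 0, 0.0436], [-0.17, 0.075, 0, 0, 0, 0.0436], [0, 0, 0, 0, 0, 0], [0, 0, 0, 0, 0, 0]]]'

```text
clock: 8.5
tool_pos: [0.5716, -0.0557, 0.121]
tcp_rot: [179.9, -0.0, 88.8]
ft_force: [0.5, 0.3, -0.7]
grip_width: 0.0921
```

```bash
python3 st.py pics/w5.png
```

```text
8.5 yaw 88.8 u 18.6 p 39.5 z 0.12103717169147163 Fp 0.5 Fu 0.3
bar ang [81. 80. 79. 82.] [1097 1090 1057 1053] n 2021
```

Two clicks: the bar reads 81°. Third.

step_arm --commands '[[[-0.17, 0.075, 0, 0, 0, 0.0436], [-0.17, 0.075, 0, 0, 0, 0.0436], [-0.17, 0.075, 0, 0, 0, 0.0436], [-0.17, 0.075, 0, 0, 0, 0.0436], [-0.17, 0.075, 0, 0, 0, 0.0436], [0, 0, 0, 0, 0, 0]]]'

```text
clock: 9.05
tool_pos: [0.5733, -0.0649, 0.1208]
tcp_rot: [-179.9, 0.0, 76.1]
ft_force: [-1.6, -0.8, 1.2]
grip_width: 0.0922
```

step_arm --commands '[[[-0.17, 0.075, 0, 0, 0, 0.0436], [-0.17, 0.075, 0, 0, 0, 0.0436], [-0.17, 0.075, 0, 0, 0, 0.0436], [0, 0, 0, 0, 0, 0], [0, 0, 0, 0, 0, 0]]]'

```text
clock: 9.47
tool_pos: [0.5752, -0.0702, 0.121]
tcp_rot: [179.9, -0.0, 68.8]
ft_force: [-0.5, -0.3, 0.2]
grip_width: 0.0917
```

```bash
python3 st.py pics/w6.png
```

```text
9.4667 yaw 68.8 u 18.8 p 39.3 z 0.12104715337535356 Fp -0.4 Fu -0.4
bar ang [122. 123. 121. 124.] [229 225 223 212] n 646
```

View pics/w6.png

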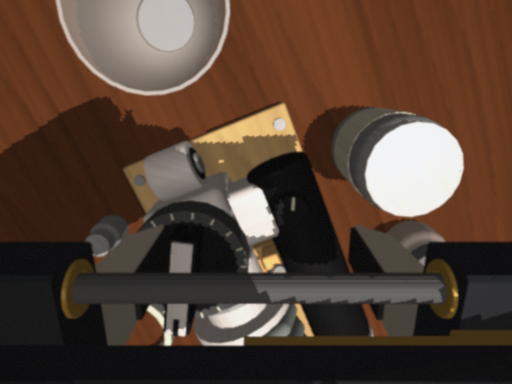

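The bar is now in the gripper's shadow, with its strip running from about (181,244) to (176,335). I'll read the angle from those points.

```bash
python3 - <<'E'
from station import r
from h import *
s=r.sense();f=r.grab_frame("wrist");T=wristT(s,f)
im=f["color"].astype(int).min(2); print([(v,[int(x) for x in im[v,160:205:3]]) for v in (250,262,312,325)])
for a,b in [((180.5,250),(176,325))]:
    A=ray(f,*a,.1535,T)[:2]*1e3;B=ray(f,*b,.1535,T)[:2]*1e3;print(A,B,np.degrees(np.arctan2(*(A-B)[::-1])))
for t in(41,61,81):
    d=np.r_[np.cos(np.radians(t)),np.sin(np.radians(t)),0]*.027;c=np.array([.5317,-.0735,.1535]);print(t,np.round(proj(f,c+d,T)),np.round(proj(f,c-d,T)))
E
```

```text
[(250, [12, 9, 7, 17, 112, 117, 121, 121, 122, 122, 122, 49, 15, 8, 15]), (262, [10, 13, 10, 41, 118, 117, 121, 121, 123, 123, 112, 20, 9, 10, 13]), (312, [112, 105, 55, 115, 113, 116, 117, 117, 120, 65, 10, 12, 75, 82, 111]), (325, [85, 129, 85, 113, 91, 13, 64, 118, 114, 34, 21, 46, 73, 72, 73])]
[542.47304046 -53.371309  ] [522.39592931 -90.88367279] 61.84372381480755
41 [201. 248.] [157. 332.]
61 [182. 242.] [175. 337.]
81 [162. 243.] [193. 336.]
```

Three clicks: the bar reads 61°. The fourth uses the same stroke, slower at the end, and then stops.

step_arm --commands '[[[-0.17, 0.075, 0, 0, 0, 0.0436], [-0.17, 0.075, 0, 0, 0, 0.0436], [-0.17, 0.075, 0, 0, 0, 0.0436], [-0.17, 0.075, 0, 0, 0, 0.0436], [-0.17, 0.075, 0, 0, 0, 0.0436], [0, 0, 0, 0, 0, 0]]]'

```text
clock: 10.07
tool_pos: [0.5735, -0.0795, 0.1208]
tcp_rot: [-179.9, 0.0, 56.1]
ft_force: [-2.7, 0.9, 1.7]
grip_width: 0.092
```

step_arm --commands '[[[-0.085, 0.0375, 0, 0, 0, 0.0218], [-0.085, 0.0375, 0, 0, 0, 0.0218], [-0.085, 0.0375, 0, 0, 0, 0.0218], [-0.085, 0.0375, 0, 0, 0, 0.0218], [-0.085, 0.0375, 0, 0, 0, 0.0218], [-0.085, 0.0375, 0, 0, 0, 0.0218], [0, 0, 0, 0, 0, 0], [0, 0, 0, 0, 0, 0]]]'

```text
clock: 10.73
tool_pos: [0.5736, -0.0854, 0.1211]
tcp_rot: [179.9, -0.0, 48.6]
ft_force: [-0.2, -0.2, -0.9]
grip_width: 0.0916
```

```bash
cat > st2.py <<'E'
from station import r
from h import *
s=r.sense();f=r.grab_frame("wrist");T=wristT(s,f);print(s["clock"],s["tool_pos"],s["tcp_rot"],s["ft_force"])
im=f["color"].astype(int); mn=im.min(2);c=np.array([.5317,-.0735,.1535])
best=[]
for t in range(180):
    t_=np.radians(t);d=np.r_[np.cos(t_),np.sin(t_),0];n=np.r_[-d[1],d[0],0];sm=[]
    for a in np.r_[-25:-17:1.,17:25:1.]/1e3:
        k=[mn[tuple(np.clip(np.round(proj(f,c+a*d+b*n,T)).astype(int)[::-1],0,[383,511]))] for b in (0,.003,-.003,.009,-.009)]
        sm.append(np.mean(k[:3])-np.mean(k[3:]))
    best.append(np.mean(sm))
i=np.argsort(best)[::-1][:5];print("bar",i,np.round(np.array(best)[i],1))
for t in(21,41,61): d=np.r_[np.cos(np.radians(t)),np.sin(np.radians(t)),0]*.027;print(t,np.round(proj(f,c+d,T)),np.round(proj(f,c-d,T)))
cv2.imwrite("pics/w7.png",cv2.cvtColor(np.clip(im*1.6,0,255).astype(np.uint8),cv2.COLOR_RGB2BGR))
E
python3 st2.py
```

```text
10.7333 [ 0.57357669 -0.08537522  0.12111326] [ 1.79942674e+02 -3.19015010e-02  4.85975045e+01] [-0.21511957 -0.22397189 -0.94661722]
bar [37 44 43 38 39] [46.4 46.1 45.4 45.  45. ]
21 [201. 248.] [157. 332.]
41 [182. 242.] [175. 337.]
61 [162. 243.] [193. 336.]
```

The bar reads about 41°, which is four clicks, and the force is gone. I'll back off and lift clear.

step_arm --commands '[[[0, -0.2, 0, 0, 0, 0], [0, -0.2, 0, 0, 0, 0], [0, -0.2, 0, 0, 0, 0], [0, -0.2, 0, 0, 0, 0], [0, 0, 0, 0, 0, 0], [0, 0, -1, 0, 0, 0], [0, 0, -2, 0, 0, 0], [0, 0, -2.5, 0, 0, 0], [0, 0, -2.5, 0, 0, 0], [0, 0, -2.5, 0, 0, 0], [0, 0, -2.5, 0, 0, 0], [0, 0, 0, 0, 0, 0], [0, 0, 0, 0, 0, 0]]]'

```text
clock: 11.87
tool_pos: [0.568, -0.0799, 0.2531]
tcp_rot: [179.8, -0.1, 48.6]
ft_force: [0.3, 0.2, -1.0]
grip_width: 0.092
```

```bash
python3 st2.py
```

```text
11.8667 [ 0.56801226 -0.07990566  0.25313564] [ 1.79817716e+02 -1.24710161e-01  4.86027278e+01] [ 0.34090041  0.24132259 -1.02060909]
bar [44 38 37 42 39] [93.6 90.4 89.3 89.1 88.6]
21 [236. 176.] [209. 228.]
41 [225. 173.] [219. 231.]
61 [214. 173.] [229. 231.]
```

View pics/w7.png

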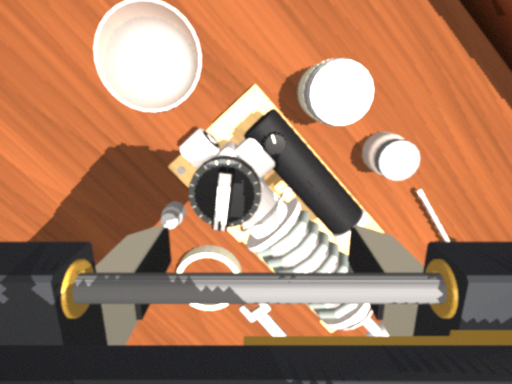

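The lifted view shows the strip from (225,174) to (219,230). That matches the four-click prediction of (225,173) to (219,231), with the dash still at the lower end. The bench items look undisturbed, so I'm handing in.

```bash
python3 -c "
from station import r
print(r.finish_job(), r.sense()['clock'])"
```

```text
the job is handed in; nothing more can be done
the job is handed in; nothing more can be done
```

I turned the dial clockwise four clicks by pushing one open fingertip against one side of the bar. I then backed off, lifted clear and handed the job in at about 12 s; it gave no verdict.

- **Clicks:** the bar's angle read 121°, 101°, 81°, 62° and about 41° from the wrist camera. The push force dropped away at each click.
- **Final look:** from above, the bar's ends were within about 1 pixel of where four clicks should put them, with the dash still at the same end. The damping knob and bench items looked undisturbed, but I did not measure their positions. The finger stayed above the knob and bench items while pushing.
- **Disagreements:**
  - With the jaws open, the fingertips sat about 20 mm behind the TCP in the wrist image, not 11 mm ahead as stated. I lowered the arm to suit.
  - My brightness-based angle check failed once, when the bar was in shadow at the third click, so I read that one from strip points I picked in the picture.
  - The automatic angle reading for the last click was only good to a few degrees (37–44°).

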